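Unstack the washed squeegees onto their colour-coded rests

TASK

The washed squeegees lie in a crosswise stack on the drying board: take them off from the top, never pulling a lower one out while an upper one is still on the stack. Lay each one down (do not drop it) flat and straight in the middle of the grey rest whose band has the colour of its blade, between the two end stops, with the blade facing the colour band. Leave the ink jar and the tape roll where they stand.

Things in the scene. Friction and masses are not known exactly. Their poses are not given: they have to be found in the camera images.
- squeegee_red: loose squeegee, wooden handle with red end bands and rigid red blade, 0.11 kg; 150 (x) x 48 (y) x 22 mm. Origin: centre of footprint, underside; z up. Handle y -24 to 8; blade on +y side, y 8 to 24, z 7 to 15 mm. Grip across the 48 mm at mid-length. Starts in the lower layer, flat on the drying board (fixed plywood, 170 x 170 x 9 mm).
- squeegee_green: loose squeegee, wooden handle with green end bands and rigid green blade, 0.11 kg; 150 (x) x 48 (y) x 22 mm. Origin: centre of footprint, underside; z up. Handle y -24 to 8; blade on +y side, y 8 to 24, z 7 to 15 mm. Grip across the 48 mm at mid-length. Starts in the lower layer, flat on the drying board (fixed plywood, 170 x 170 x 9 mm).
- squeegee_blue: loose squeegee, wooden handle with blue end bands and rigid blue blade, 0.11 kg; 150 (x) x 48 (y) x 22 mm. Origin: centre of footprint, underside; z up. Handle y -24 to 8; blade on +y side, y 8 to 24, z 7 to 15 mm. Grip across the 48 mm at mid-length. Starts in the upper layer, crosswise on the two lower ones.
- squeegee_yellow: loose squeegee, wooden handle with yellow end bands and rigid yellow blade, 0.11 kg; 150 (x) x 48 (y) x 22 mm. Origin: centre of footprint, underside; z up. Handle y -24 to 8; blade on +y side, y 8 to 24, z 7 to 15 mm. Grip across the 48 mm at mid-length. Starts in the upper layer, crosswise on the two lower ones.
- rest_red: fixed grey plate, 184 mm (x) by y -68 to +8 mm, top 5 mm up, flush red band 14 mm wide along its +y edge. Origin: middle of the band, plate's underside (table). Squeegee's place: centred at x 0, y -36 mm, length along x. End stops 12 mm above the table, inner faces at x +-86 mm, y -64 to -8; long sides open.
- rest_green: fixed grey plate, 184 mm (x) by y -68 to +8 mm, top 5 mm up, flush green band 14 mm wide along its +y edge. Origin: middle of the band, plate's underside (table). Squeegee's place: centred at x 0, y -36 mm, length along x. End stops 12 mm above the table, inner faces at x +-86 mm, y -64 to -8; long sides open.
- rest_blue: fixed grey plate, 184 mm (x) by y -68 to +8 mm, top 5 mm up, flush blue band 14 mm wide along its +y edge. Origin: middle of the band, plate's underside (table). Squeegee's place: centred at x 0, y -36 mm, length along x. End stops 12 mm above the table, inner faces at x +-86 mm, y -64 to -8; long sides open.
- rest_yellow: fixed grey plate, 184 mm (x) by y -68 to +8 mm, top 5 mm up, flush yellow band 14 mm wide along its +y edge. Origin: middle of the band, plate's underside (table). Squeegee's place: centred at x 0, y -36 mm, length along x. End stops 12 mm above the table, inner faces at x +-86 mm, y -64 to -8; long sides open.
- ink_pot: bystander: black lidded ink jar, 72 mm across, 70 mm high, standing loose beyond the stack; origin at the centre of its underside
- tape_roll: bystander: pink roll of tape lying flat, 84 mm across, 24 mm high, loose; origin at the centre of its underside
Things that resemble listed ones, but are neither listed nor needed, are in the scene too. Leave any purple look-alike of the squeegee_green alone. What is shaped like the rest_blue but orange is not meant.

How it is judged (in metres and radians):
At the end, for the whole second after the job is handed in: Each squeegee lies flat, released and at rest on the rest of its colour: within 12 mm along and 10 mm across of the place's centre (36 mm from the band's middle), parallel within 0.17 rad, blade towards the band; ink jar and tape roll moved under 20 mm, jar upright (x of squeegee_red in the frame of rest_red between -0.012 and 0.012 m and y of squeegee_red in the frame of rest_red between -0.046 and -0.026 m and y of rest_red in the frame of squeegee_red above 0.02 m and z of squeegee_red in the frame of rest_red below 0.009 m and angle between the x axis of squeegee_red and the x axis of rest_red, either way round below 0.17 rad and angle between each of squeegee_red, squeegee_green, squeegee_blue, squeegee_yellow's own z axis and vertical below 0.08 rad and linear speed of each of squeegee_red, squeegee_green, squeegee_blue, squeegee_yellow below 0.02 m/s and angular speed of each of squeegee_red, squeegee_green, squeegee_blue, squeegee_yellow below 0.1 rad/s and x of squeegee_green in the frame of rest_green between -0.012 and 0.012 m and y of squeegee_green in the frame of rest_green between -0.046 and -0.026 m and y of rest_green in the frame of squeegee_green above 0.02 m and z of squeegee_green in the frame of rest_green below 0.009 m and angle between the x axis of squeegee_green and the x axis of rest_green, either way round below 0.17 rad and x of squeegee_blue in the frame of rest_blue between -0.012 and 0.012 m and y of squeegee_blue in the frame of rest_blue between -0.046 and -0.026 m and y of rest_blue in the frame of squeegee_blue above 0.02 m and z of squeegee_blue in the frame of rest_blue below 0.009 m and angle between the x axis of squeegee_blue and the x axis of rest_blue, either way round below 0.17 rad and x of squeegee_yellow in the frame of rest_yellow between -0.012 and 0.012 m and y of squeegee_yellow in the frame of rest_yellow between -0.046 and -0.026 m and y of rest_yellow in the frame of squeegee_yellow above 0.02 m and z of squeegee_yellow in the frame of rest_yellow below 0.009 m and angle between the x axis of squeegee_yellow and the x axis of rest_yellow, either way round below 0.17 rad and distance of each of ink_pot, tape_roll from where it was at the start of the episode below 0.02 m and angle between ink_pot's own z axis and vertical below 0.1 rad); the robot touches nothing.
It fails at once if a lower squeegee is pulled out (moved over 40 mm) while an upper one still lies on the stack (moved under 60 mm) (distance of any of squeegee_red, squeegee_green from where it was at the start of the episode above 0.04 m and distance of any of squeegee_blue, squeegee_yellow from where it was at the start of the episode below 0.06 m).
It fails at once if a squeegee is dropped (falls freely by about 35 mm or more: faster than 0.8 m/s with no finger on it) ((linear speed of squeegee_red above 0.8 m/s and contact force between the fingers and squeegee_red below 0.01 N) or (linear speed of squeegee_green above 0.8 m/s and contact force between the fingers and squeegee_green below 0.01 N) or (linear speed of squeegee_blue above 0.8 m/s and contact force between the fingers and squeegee_blue below 0.01 N) or (linear speed of squeegee_yellow above 0.8 m/s and contact force between the fingers and squeegee_yellow below 0.01 N)).
It fails at once if the ink jar or the tape roll is pushed away by more than 20 mm, or the jar tipped (distance of any of ink_pot, tape_roll from where it was at the start of the episode above 0.02 m or angle between ink_pot's own z axis and vertical above 0.3 rad).
It also fails if it takes over 120 s, if anything falls off the work surface, if the arm or the gripper's body presses on something with over 40 N, if the wrist force passes 120 N, or if a joint passes its speed limit or range.

ROBOT

A 7-joint arm with a two-finger parallel gripper is mounted at the origin on the work surface. World frame = base frame: x ahead of the robot, y to its left, z up, the work surface at z = 0. Lengths are in mm, angles in rad, forces in N, time in s.
With the tool pointing down it reaches from about 375 to 925 mm from the base axis. Payload 3.1 kg.
Tool frame: the origin (TCP) lies at the centre of the arm's flange, where the gripper is bolted on; the fingertips stand 173 mm ahead of it and the grasp point (between the pads) lies 155 mm ahead of it; z points along the fingers, y is the line along which they close (so a half turn about z gives the same grasp; the last joint's range is limited). The gripper opens to 85 mm and grips with 20 to 120 N. Pads are 22 mm wide; open, the fingers measure 114 mm over their backs; the gripper's body (76 mm by 85 mm) begins 54 mm behind the grasp point. The pads swing forward as they close: fully open they stand 13 mm farther back than shut.
Start: joints at [-0.098, 0.383, 0.044, 1.598, -0.018, 1.161, -0.05], TCP at [650.005, 0.018, 404.669] pointing down, gripper open.
Joint ranges: [-2.61, 2.61], [-0.41, 2.15], [-1.48, 1.57], [0, 2.5], [-1.57, 4.71], [0.05, 1.97], [-2.85, 2.85]. Speed limits (rad/s): [2.79, 2.79, 3.14, 3.14, 3.14, 3.14, 3.14].

INTERFACE

Orientations are given as [roll, pitch, yaw] about the fixed x, y, z axes, in that order (R = Rz(yaw) Ry(pitch) Rx(roll)).
In Python, from workcell import bot, viewer gives the robot as it stands.
- The arm moves only by the shell command python3 -m inch 'ROWS'. ROWS is JSON, a list of rows, each a list of 7 numbers: the opening, from -1 (shut) to 1 (fully open), then the shift along the tool's x, y, z in m, then the turn, a rotation vector about the tool's x, y, z in degrees. In form: [[jaw, tx, ty, tz, rx, ry, rz], ...]. A call has 1 to 12 rows; each row is the pose to reach, as a shift and turn from the pose commanded when the call began, along the tool's axes at that moment; what a row does not reach only later rows make up. A row lasts 1/12 s, in which the tool goes at most 41.7 mm and 7.16 degrees, less where a joint would pass 70% of its speed; a pose out of reach is approached as far as the arm can. A call with a gripper value outside its range is refused whole. The fingers move at their own pace and stop on an object; the grip force is fixed at half the most. Time passes only in rows, so rows that repeat a pose let the fingers close. It gives the time, the measured TCP pose, the force, the opening and the grip force at its end, in the units of the state.
- bot.sense(): the state, without advancing time (a new reading comes with each control period).
- viewer.get_image(name): name is "scene" or "side" or "wrist"; returns a dict with "color" (384x512x3 uint8, red, green, blue), "z_map" (384x512 float32, mm along the optical axis (not along the pixel's ray), 0 where there is no reading), "fx", "fy", "cx", "cy" (pixels), "k1" (the pictures are not rectified: a ray, as slopes to the right and down, at radius r is drawn at 1 + k1 r^2 times it, then the intrinsics apply), "rvec" (rotation vector, rad) and "tvec" (3), from world to camera coordinates, as OpenCV has them. Camera axes: x right, y down, z forward; pixel columns grow to the right and rows downward; lengths in mm; the calibration is good to about 2 mm. A picture is of the moment at which its call begins.
- bot.finish_job(): hands the job in; it is judged then, once.
The state is a dict: "clock": time; "joints": joint angles; "dq": joint speeds; "tau": joint torques, N m; "tcp_pos": TCP position; "tcp_rot": TCP orientation; "wrist_force": force on the tool from outside, world axes, zero at the start; "moment": the same for the moment, N m; "opening": opening from 0.0 (shut) to 1.0 (fully open); "gripper_force": force on a finger pad.
Only numpy, scipy, OpenCV 4.12 (cv2) and the standard library are available. Lean on these libraries where they do the work, as an engineer would, in place of code of your own. Each camera call takes 0.05 s, during which the arm holds its last target. There are 200 camera calls.

## Working session

There is one attempt and no reset: what is moved stays moved. The work goes in short steps, Python scripts to look and compute and a shell command to move; the robot and the scene stay as the last step left them, time stands still between calls to the robot, and variables do not carry over. Pictures are saved under pics/ and viewed, at most 14 in all, crops included, and the job is handed in when it is done.

```bash
ls; mkdir -p pics
cat > h.py <<'E'
import numpy as np, cv2, json
from workcell import bot, viewer
def grab(n):
    d=viewer.get_image(n); return d
def cam(d):
    R,_=cv2.Rodrigues(np.array(d["rvec"],float)); return R,np.array(d["tvec"],float).reshape(3)
def rays(d,uv):
    uv=np.asarray(uv,float).reshape(-1,2)
    x=np.stack([(uv[:,0]-d["cx"])/d["fx"],(uv[:,1]-d["cy"])/d["fy"]],1); y=x.copy()
    for _ in range(20): y=x/(1+d["k1"]*(y**2).sum(1,keepdims=True))
    return y
def plane(d,uv,z):
    R,t=cam(d); y=rays(d,uv); dirs=np.c_[y,np.ones(len(y))]@R; c=-R.T@t
    return c+dirs*((z-c[2])/dirs[:,2])[:,None]
def depth(d,uv):
    R,t=cam(d); uv=np.asarray(uv).reshape(-1,2); y=rays(d,uv); z=d["z_map"][uv[:,1].astype(int),uv[:,0].astype(int)]
    return (np.c_[y,np.ones(len(y))]*z[:,None]-t)@R
def save(d,n,box=None,s=1):
    im=d["color"][:,:,::-1]
    if box: im=im[box[1]:box[3],box[0]:box[2]]
    cv2.imwrite("pics/"+n,cv2.resize(im,None,fx=s,fy=s,interpolation=cv2.INTER_CUBIC))
E
python3 - <<'E'
from h import *
for n in("scene","side","wrist"):
    d=grab(n); save(d,n+"0.png",s=1.5); R,t=cam(d); print(n,-R.T@t,R[2],d["fx"],d["k1"])
print(bot.sense())
E
```

```text
pics
scene [1139.92037679 -409.45385121  855.80373758] [-0.57144755  0.35239589 -0.74112404] 362.54626246908015 -0.08392054409802377
side [ 440.87727803  980.50849876 1036.78891681] [ 0.07228676 -0.71495998 -0.69541847] 453.3171496514732 -0.08440668385238649
wrist [649.28105661  72.65376444 372.58236796] [-0.00211203 -0.28797839 -0.95763458] 319.8020781321845 -0.06820684740365435
{'clock': 0.15, 'joints': array([-0.09779425,  0.3836534 ,  0.04382986,  1.59918943, -0.01789918,
        1.16122598, -0.04991007]), 'dq': array([-0.00074632, -0.00271233,  0.00051474, -0.00391255, -0.00115217,
        0.00053456, -0.00176629]), 'tau': array([ 2.19941270e-03, -4.34053266e+01,  1.02680024e+00, -2.49981201e+01,
        1.06983635e-02,  7.30535554e-03,  3.91670756e-05]), 'tcp_pos': array([6.49625051e+02, 2.57424378e-02, 4.03582256e+02]), 'tcp_rot': array([-3.13951110e+00,  1.01699729e-04,  1.57087082e+00]), 'wrist_force': array([-0.33968889,  0.39060174, -0.65303033]), 'moment': array([ 0.01666801, -0.01449902, -0.0390531 ]), 'gripper_force': 0.0, 'opening': 0.9997674111518252}
```

View pics/scene0.png

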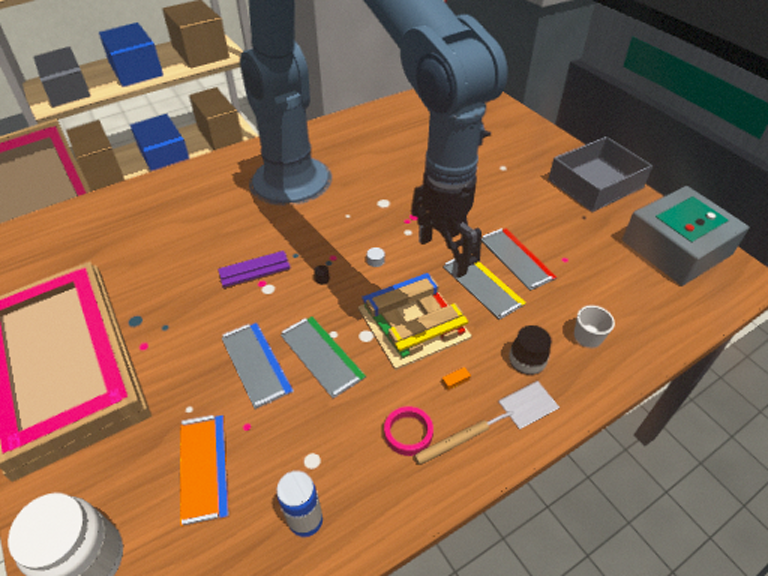

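View pics/side0.png

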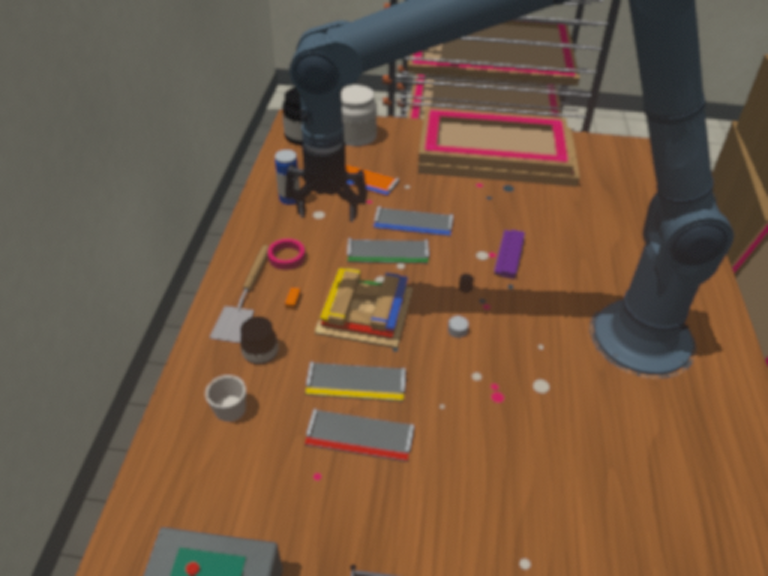

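The scene view (1.5x) shows the stack at (415,318), with blue and yellow on top. The rests are red (518,258), yellow (484,288), green (322,355) and blue (256,364). The orange look-alike rest (203,470) and the purple squeegee (253,268) are not meant. The black-lidded jar is at (531,350) and the pink tape at (409,430). Next I measure the bands in both views and enlarge the stack.

```bash
cat >> h.py <<'E'
HUE=dict(red=[(0,6),(174,180)],yellow=[(25,34)],green=[(50,80)],blue=[(108,124)])
def mask(d,c,smin=130,vmin=60):
    h=cv2.cvtColor(d["color"],cv2.COLOR_RGB2HSV); m=0
    for a,b in HUE[c]: m=m|cv2.inRange(h,(a,smin,vmin),(b,255,255))
    return m
def comps(m,amin=40):
    n,l,s,c=cv2.connectedComponentsWithStats(m)
    return [(l==i) for i in range(1,n) if s[i,4]>=amin]
def tri(d1,p1,d2,p2):
    A=np.zeros((3,3));b=np.zeros(3);L=[]
    for d,p in((d1,p1),(d2,p2)):
        R,t=cam(d); v=(np.append(rays(d,p)[0],1))@R; v/=np.linalg.norm(v); c=-R.T@t
        P=np.eye(3)-np.outer(v,v); A+=P;b+=P@c;L.append((c,v))
    x=np.linalg.solve(A,b); return x,[np.linalg.norm((np.eye(3)-np.outer(v,v))@(x-c)) for c,v in L]
def rect(d,m,z):
    v,u=np.nonzero(m); P=plane(d,np.c_[u,v],z)[:,:2].astype(np.float32); r=cv2.minAreaRect(P)
    B=cv2.boxPoints(r); e=[B[1]-B[0],B[2]-B[1]]; e=max(e,key=np.linalg.norm)
    return np.array(r[0]),sorted(r[1]),np.degrees(np.arctan2(e[1],e[0]))%180
E
python3 - <<'E'
from h import *
np.set_printoptions(precision=1,suppress=True)
D={n:grab(n) for n in("scene","side")}
for c in HUE:
  for n,d in D.items():
    for m in comps(mask(d,c)):
        P,s,a=rect(d,m,5)
        if 300<P[0]<950 and abs(P[1])<500:
            v,u=np.nonzero(m); print(c,n,"px",u.mean().round(1),v.mean().round(1),"n",m.sum(),"rect",P,np.array(s),round(a,1), "depthz",np.median(depth(D[n],np.c_[u,v])[:,2]).round(1))
d=D["scene"]; save(d,"stack.png",(225,165,330,260),5)
E
```

```text
red scene px 352.7 169.0 n 149 rect [548.8 337.5] [ 13.7 183.9] 177.0 depthz 5.5
red side px 191.6 170.1 n 125 rect [ 780.5 -155.1] [ 86.  109.8] 101.4 depthz 9.5
red side px 190.4 167.7 n 73 rect [ 779.3 -156.7] [52.  56.5] 7.4 depthz 6.3
red side px 245.0 219.6 n 142 rect [563.5  55.6] [ 19.9 101. ] 172.4 depthz 23.4
red side px 330.6 261.5 n 66 rect [301.3 183.3] [26.2 45.8] 95.4 depthz -0.0
red side px 237.4 299.1 n 349 rect [548.1 337.6] [ 16.  182.5] 176.3 depthz 6.2
yellow scene px 332.7 188.4 n 147 rect [585.  219.7] [ 14.1 150.3] 2.7 depthz 5.1
yellow scene px 285.6 221.1 n 317 rect [605.4  19.1] [ 60.5 159.6] 83.6 depthz 45.4
yellow side px 221.3 196.3 n 89 rect [651.7 -40.3] [ 10.5 146.4] 85.6 depthz 46.2
yellow side px 235.8 262.0 n 175 rect [568.3 217.8] [ 12.1 175.9] 2.1 depthz 5.2
green scene px 223.5 231.6 n 208 rect [ 548.7 -162.1] [ 12.3 181.7] 6.3 depthz 4.8
green scene px 254.8 215.8 n 63 rect [553.  -52.6] [15.9 53.7] 176.0 depthz 23.2
blue scene px 265.4 191.3 n 151 rect [498.1  23.8] [ 55.3 154.7] 82.6 depthz 45.8
blue scene px 180.4 238.6 n 248 rect [ 505.2 -279.1] [ 14.  181.3] 178.1 depthz 4.3
blue scene px 147.0 311.0 n 320 rect [ 662.9 -439.4] [ 12.6 182.6] 161.6 depthz 5.4
blue scene px 200.6 337.3 n 158 rect [ 794.3 -355.3] [36.3 58.7] 83.8 depthz 114.0
blue side px 274.5 152.0 n 82 rect [ 502.  -280.4] [  9.6 170.4] 178.0 depthz 6.0
blue side px 262.3 207.9 n 87 rect [516.6  -1.4] [14.6 88.5] 84.4 depthz 45.9
```

View pics/stack.png

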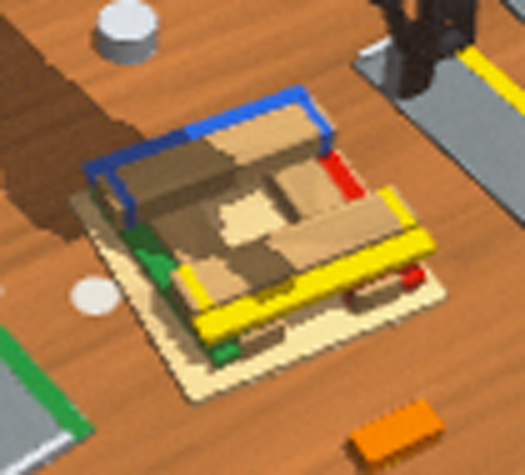

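View pics/wrist0.png

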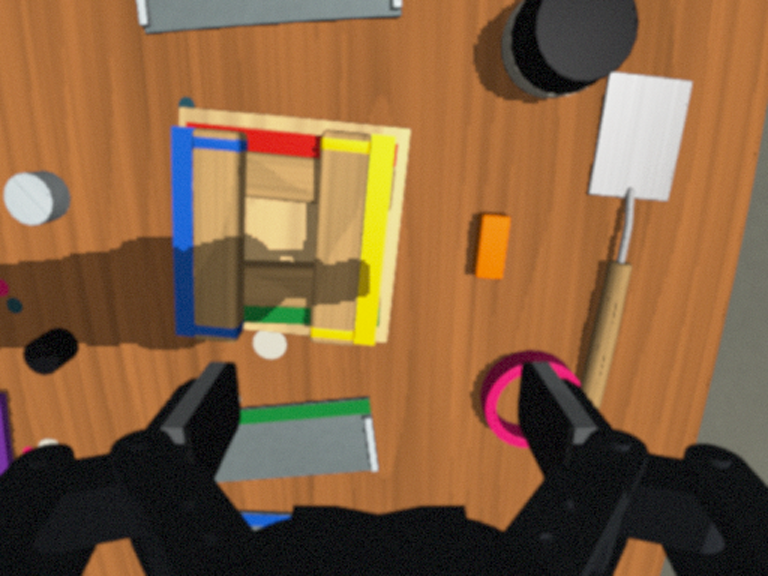

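The wrist view shows the stack from above. Blue's blade faces -x, yellow's +x, red's +y and green's -y. Image up is +y. All the bands lie on the +y side of their rests. The only look-alikes are the purple bar and the orange plate, clearly different in colour. Now I measure the upper blades with the wrist camera.

```bash
cat >> h.py <<'E'
def blade(d,c,zlo,zhi,zp):
    m=mask(d,c); v,u=np.nonzero(m); P=depth(d,np.c_[u,v]); k=(P[:,2]>zlo)&(P[:,2]<zhi); mm=np.zeros_like(m); mm[v[k],u[k]]=255
    mm=max(comps(mm,20),key=lambda x:x.sum()); v,u=np.nonzero(mm)
    return rect(d,mm,zp)+(np.median(depth(d,np.c_[u,v])[:,2]),(u.mean(),v.mean()))
E
python3 - <<'E'
from h import *
d=grab("wrist"); s=grab("scene")
for c in("blue","yellow"):
    for x in (d,s): print(c,blade(x,c,42,49.5,46))
for c in("red","green"): print(c,blade(d,c,19,28,24))
print(bot.sense()["tcp_pos"])
E
```

```text
blue (array([510.93814087,   5.8981781 ]), [13.560638427734375, 148.60035705566406], np.float32(84.34116), np.float64(45.928722199998255), (np.float64(121.05645684620376), np.float64(149.8831927319922)))
blue (array([509.76971436,   4.81156921]), [11.296794891357422, 146.78396606445312], np.float32(85.193855), np.float64(45.07529159349047), (np.float64(263.6434782608696), np.float64(190.64347826086956)))
yellow (array([ 6.44612915e+02, -4.46464539e-01]), [16.537757873535156, 149.42855834960938], np.float32(84.4933), np.float64(45.95897380709643), (np.float64(248.60330188679245), np.float64(157.7933962264151)))
yellow (array([645.30767822,  -2.37557983]), [21.200576782226562, 150.3721466064453], np.float32(83.07092), np.float64(45.13070686298464), (np.float64(286.7764227642276), np.float64(221.5609756097561)))
red (array([559.9755249 ,  70.96623993]), [15.601519584655762, 94.66118621826172], np.float32(173.65968), np.float64(24.01293704736285), (np.float64(182.5416149068323), np.float64(93.92049689440994)))
green (array([568.68225098, -59.75101089]), [12.907502174377441, 50.74502944946289], np.float32(177.9607), np.float64(23.91751711413594), (np.float64(183.87410926365797), np.float64(209.2209026128266)))
[6.49919009e+02 2.41493529e-02 4.04354272e+02]
```

```bash
python3 -m inch '[[1,0.001,-0.021,0.02,0,0,5.6],[1,0.001,-0.021,0.05,0,0,5.6],[1,0.001,-0.021,0.08,0,0,5.6],[1,0.001,-0.021,0.11,0,0,5.6],[1,0.001,-0.021,0.14,0,0,5.6],[1,0.001,-0.021,0.165,0,0,5.6],[1,0.001,-0.021,0.18,0,0,5.6],[1,0.001,-0.021,0.19,0,0,5.6],[1,0.001,-0.021,0.198,0,0,5.6],[1,0.001,-0.021,0.203,0,0,5.6],[1,0.001,-0.021,0.203,0,0,5.6]]'
python3 - <<'E'
from h import *
save(grab("wrist"),"w1.png")
E
```

```text
clock: 1.27
tcp_pos: [629.0, 1.1, 201.3]
tcp_rot: [-3.141, -0.0, 1.473]
wrist_force: [-0.6, -0.2, -0.7]
opening: 1.0
gripper_force: 0.0
```

View pics/w1.png

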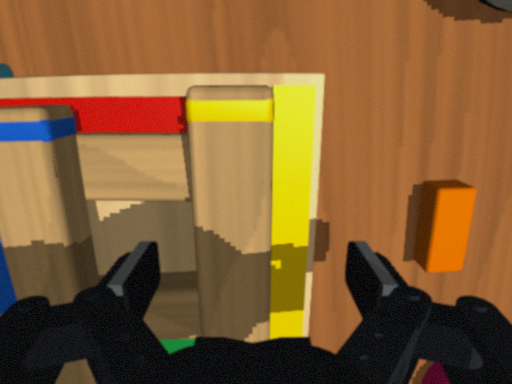

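The jaws straddle yellow centrally, with its sides at columns 189 and 310 between fingers at 157 and 347. Close and lift.

```bash
python3 -m inch '[[-1,0,0,0,0,0,0],[-1,0,0,0,0,0,0],[-1,0,0,0,0,0,0],[-1,0,0,0,0,0,0],[-1,0,0,0,0,0,0],[-1,0,0,0,0,0,0],[-1,0,0,0,0,0,0],[-1,0,0,0,0,0,0]]'
python3 -m inch '[[-1,0,0,-0.005,0,0,0],[-1,0,0,-0.015,0,0,0],[-1,0,0,-0.03,0,0,0],[-1,0,0,-0.05,0,0,0],[-1,0,0,-0.075,0,0,0],[-1,0,0,-0.1,0,0,0],[-1,0,0,-0.12,0,0,0],[-1,0,0,-0.135,0,0,0],[-1,0,0,-0.145,0,0,0],[-1,0,0,-0.15,0,0,0],[-1,0,0,-0.15,0,0,0]]'
python3 - <<'E'
from h import *
save(grab("wrist"),"w2.png")
E
```

```text
clock: 1.98
tcp_pos: [629.8, 1.0, 203.0]
tcp_rot: [3.139, -0.0, 1.473]
wrist_force: [-1.5, -0.3, 5.9]
opening: 0.543
gripper_force: 62.5
clock: 2.9
tcp_pos: [629.1, 1.0, 352.7]
tcp_rot: [3.14, -0.0, 1.473]
wrist_force: [0.6, 0.2, -1.5]
opening: 0.546
gripper_force: 61.7
```

View pics/w2.png

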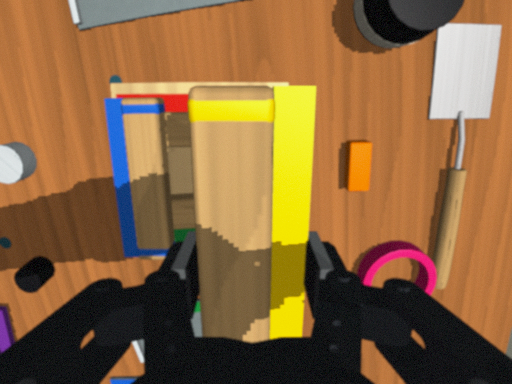

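Yellow is held level and came away cleanly; blue and the lower layer are still in place. Next: yellow's offset in the jaws, and its rest now that the scene view is clear.

```bash
cat >> h.py <<'E'
from scipy.spatial.transform import Rotation as Ro
def held(c):
    d=grab("wrist"); s=bot.sense(); m=max(comps(mask(d,c)),key=lambda x:x.sum()); v,u=np.nonzero(m)
    P=depth(d,np.c_[u,v]); T=(P-s["tcp_pos"])@Ro.from_euler("xyz",s["tcp_rot"]).as_matrix()
    T=T[(T[:,2]<200)&(T[:,2]>130)]
    b=T[abs(T[:,2]-np.percentile(T[:,2],80))<4]; hb=T[T[:,2]<np.percentile(T[:,2],80)-4]
    print("held",c,"front x",np.percentile(T[:,0],98).round(1),"y range",np.percentile(T[:,1],[2,98]).round(1),"blade top z",np.median(b[:,2]).round(1),"band top z",np.median(hb[:,2]).round(1) if len(hb) else None)
def rest(c,zp=5):
    for n in("scene","side"):
        d=grab(n)
        for m in comps(mask(d,c),30):
            v,u=np.nonzero(m); z=np.median(depth(d,np.c_[u,v])[:,2]); P,s,a=rect(d,m,zp)
            if z<12 and s[1]>130: 
                a=(a+90)%180-90; r=np.radians(a); print(c,n,"band",P.round(1),np.round(s,1),"yaw",round(a,1),"z",z.round(1),"place",(P+36*np.array([np.sin(r),-np.cos(r)])).round(1))
E
python3 - <<'E'
from h import *
held("yellow"); [rest(c) for c in HUE]
E
```

```text
held yellow front x 72.8 y range [-18.9  24.1] blade top z 156.3 band top z 149.1
red scene band [548.  337.3] [ 13.5 182.2] yaw -2.9 z 5.1 place [546.1 301.4]
red side band [548.1 337.6] [ 16.  182.5] yaw -3.7 z 6.1 place [545.7 301.7]
yellow scene band [559.  194.6] [ 62.4 205.2] yaw 3.4 z 6.2 place [561.1 158.7]
yellow side band [568.3 217.9] [ 11.3 175.8] yaw 2.7 z 5.0 place [570.  181.9]
green scene band [ 548.7 -162.1] [ 13.3 181.8] yaw 5.9 z 4.7 place [ 552.4 -198. ]
blue scene band [-1084.8  -168.7] [175.7 564.7] yaw -3.7 z -38.2 place [-1087.1  -204.6]
blue scene band [-383.7 -246.7] [120.2 279.2] yaw -0.7 z -465.6 place [-384.2 -282.7]
blue scene band [ 505.2 -279.1] [ 14.  181.3] yaw -1.9 z 4.4 place [ 504.  -315.1]
blue scene band [ 662.9 -439.4] [ 12.6 182.6] yaw -18.4 z 5.2 place [ 651.6 -473.6]
blue side band [ 502.  -280.4] [  9.6 170.4] yaw -2.0 z 5.9 place [ 500.7 -316.4]
```

```bash
cat >> h.py <<'E'
def go(x,y,z,yaw):
    s=bot.sense(); R=Ro.from_euler("xyz",s["tcp_rot"]).as_matrix(); yw=np.degrees(s["tcp_rot"][2])
    print("tool shift m",(R.T@(np.array([x,y,z])-s["tcp_pos"])/1000).round(4),"rz",round(-((yaw-yw+180)%360-180),1))
E
python3 -m inch '[[-1,0.02,-0.008,0,0,0,-7],[-1,0.04,-0.016,0,0,0,-14],[-1,0.06,-0.025,0,0,0,-21],[-1,0.08,-0.034,0,0,0,-28],[-1,0.1,-0.043,0,0,0,-35],[-1,0.12,-0.052,0,0,0,-42],[-1,0.14,-0.06,0,0,0,-49],[-1,0.155,-0.068,0,0,0,-56],[-1,0.165,-0.074,0,0,0,-63],[-1,0.172,-0.076,0,0,0,-70],[-1,0.174,-0.0765,0,0,0,-77],[-1,0.174,-0.0765,0,0,0,-84]]'
python3 -m inch '[[-1,0,0,0,0,0,-7],[-1,0,0,0,0,0,-14.3],[-1,0,0,0,0,0,-14.3],[-1,0,0,0,0,0,-14.3],[-1,0,0,0,0,0,-14.3]]'
python3 - <<'E'
from h import *
go(570,182,190,182.7)
d=grab("wrist"); save(d,"w3.png")
for m in comps(mask(d,"yellow"),30):
    v,u=np.nonzero(m); print(u.mean(),v.mean(),m.sum(),np.median(depth(d,np.c_[u,v])[:,2]),rect(d,m,5))
E
```

```text
clock: 4.4
tcp_pos: [569.4, 183.2, 351.8]
tcp_rot: [3.141, -0.0, 2.948]
wrist_force: [0.9, -0.7, -0.8]
opening: 0.548
gripper_force: 61.8
clock: 4.82
tcp_pos: [569.9, 181.5, 351.6]
tcp_rot: [-3.142, -0.0, -3.097]
wrist_force: [0.5, -0.8, -1.6]
opening: 0.55
gripper_force: 61.8
tool shift m [-1.000e-04  6.000e-04  1.616e-01] rz -0.2
281.76300904977376 192.7997737556561 10608 194.6170506298399 (array([633.40161133, 184.21261597]), [121.90966033935547, 306.8527526855469], np.float32(2.8548152))
```

View pics/w3.png

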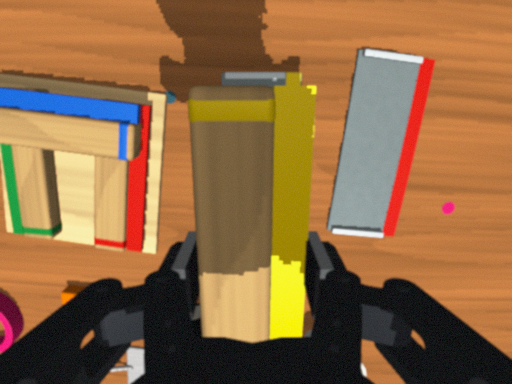

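Seen from above yellow's rest: the held squeegee covers most of it. Its near end stop shows at row 78, columns 222-286, and the red rest is fully visible at (380,140). I check the stop, whose middle must coincide with the place's axis.

Run:
```python
from h import *
np.set_printoptions(precision=1,suppress=True)
d=grab("wrist")
hsv=cv2.cvtColor(d["color"],cv2.COLOR_RGB2HSV)[60:90,210:310]; print(d["color"][78,216:312:4].tolist())
for uv in [(222,78),(286,78),(301,78)]: print(uv,plane(d,uv,12),plane(d,uv,5),depth(d,uv))
m=mask(d,"red")
for k in comps(m,200):
    P,s,a=rect(d,k,5); v,u=np.nonzero(k); print(u.mean(),v.mean(),P,s,a,np.median(depth(d,np.c_[u,v])[:,2]))
```

```text
[[98, 61, 33], [94, 64, 43], [88, 95, 93], [116, 123, 123], [113, 118, 121], [114, 120, 120], [119, 123, 123], [117, 123, 122], [115, 122, 123], [117, 122, 124], [113, 121, 121], [120, 124, 123], [119, 124, 123], [119, 125, 126], [128, 136, 136], [157, 165, 165], [118, 123, 124], [113, 118, 113], [171, 144, 16], [170, 142, 18], [172, 146, 23], [169, 154, 54], [169, 107, 59], [172, 111, 62]]
(222, 78) [[486.  149.2  12. ]] [[485.8 148.6   5. ]] [[485.8 148.6   6. ]]
(286, 78) [[483.4 208.2  12. ]] [[483.1 208.9   5. ]] [[483.1 208.8   5.7]]
(301, 78) [[482.7 222.   12. ]] [[482.3 223.    5. ]] [[482.1 223.9  -1.3]]
408.7670886075949 145.21181434599157 [549.  337.7] [14.213885307312012, 184.35203552246094] 176.69055 5.6268406140644425
135.6604774535809 190.95888594164455 [589.7  48.6] [52.47885513305664, 160.20932006835938] 170.71207 24.02908729743674
```

```bash
python3 -m inch '[[-1,0,0.0013,0.02,0,0,0],[-1,0,0.0013,0.05,0,0,0],[-1,0,0.0013,0.08,0,0,0],[-1,0,0.0013,0.11,0,0,0],[-1,0,0.0013,0.135,0,0,0],[-1,0,0.0013,0.15,0,0,0],[-1,0,0.0013,0.16,0,0,0],[-1,0,0.0013,0.166,0,0,0],[-1,0,0.0013,0.17,0,0,0],[-1,0,0.0013,0.1725,0,0,0],[-1,0,0.0013,0.1725,0,0,0]]'
python3 -m inch '[[-1,0,0,0.0008,0,0,0],[-1,0,0,0.0016,0,0,0],[-1,0,0,0.0016,0,0,0]]'
```

```text
clock: 5.83
tcp_pos: [570.3, 183.2, 179.8]
tcp_rot: [3.141, 0.001, -3.095]
wrist_force: [0.6, -0.6, -0.9]
opening: 0.551
gripper_force: 61.8
clock: 6.08
tcp_pos: [570.1, 183.0, 178.2]
tcp_rot: [3.141, 0.001, -3.095]
wrist_force: [-0.1, -0.2, -0.3]
opening: 0.546
gripper_force: 61.8
```

```bash
python3 -m inch '[[-1,0,0,0.0005,0,0,0],[-1,0,0,0.001,0,0,0],[-1,0,0,0.001,0,0,0]]'
python3 -m inch '[[-1,0,0,0.0005,0,0,0],[-1,0,0,0.001,0,0,0],[-1,0,0,0.001,0,0,0]]'
```

```text
clock: 6.33
tcp_pos: [570.0, 183.0, 177.1]
tcp_rot: [3.142, 0.001, -3.095]
wrist_force: [0.2, 0.8, 1.7]
opening: 0.545
gripper_force: 62.0
clock: 6.58
tcp_pos: [570.0, 183.1, 177.0]
tcp_rot: [-3.141, 0.0, -3.095]
wrist_force: [-3.1, -1.3, 7.4]
opening: 0.544
gripper_force: 63.0
```

```bash
python3 -m inch '[[0.3,0,0,0,0,0,0],[0.6,0,0,0,0,0,0],[1,0,0,0,0,0,0],[1,0,0,0,0,0,0],[1,0,0,0,0,0,0],[1,0,0,0,0,0,0],[1,0,0,0,0,0,0]]'
python3 -m inch '[[1,0,0,-0.01,0,0,0],[1,0,0,-0.03,0,0,0],[1,0,0,-0.06,0,0,0],[1,0,0,-0.09,0,0,0],[1,0,0,-0.12,0,0,0],[1,0,0,-0.15,0,0,0],[1,0,0,-0.18,0,0,0],[1,0,0,-0.2,0,0,0],[1,0,0,-0.2,0,0,0]]'
cat >> h.py <<'E'
def placed(c,d=None):
    d=d if d is not None else grab("wrist"); P,s,a,z,uv=blade(d,c,16,24,20)
    print("placed blade",c,P.round(1),np.round(s,1),"ang",round(float(a),1),"z",z.round(1),np.round(uv))
E
python3 - <<'E'
from h import *
d=grab("wrist"); save(d,"w4.png"); placed("yellow",d); placed("yellow",grab("scene")); rest("yellow")
s=grab("scene")
for x in(d,s): print(blade(x,"blue",42,49.5,46))
m=mask(d,"yellow"); v,u=np.nonzero(m); P=depth(d,np.c_[u,v]); k=P[:,2]<10; print(cv2.minAreaRect(plane(d,np.c_[u,v][k],5)[:,:2].astype(np.float32)),k.sum())
go(528,4,352,84.5)
E
```

```text
clock: 7.17
tcp_pos: [569.7, 182.9, 175.4]
tcp_rot: [-3.142, -0.0, -3.094]
wrist_force: [0.3, -0.5, -0.4]
opening: 1.0
gripper_force: 0.0
clock: 7.92
tcp_pos: [571.5, 184.0, 382.8]
tcp_rot: [3.138, 0.012, -3.094]
wrist_force: [0.7, 0.4, 1.0]
opening: 1.0
gripper_force: 0.0
placed blade yellow [569. 198.] [ 16.  148.5] ang 2.5 z 20.0 [265. 151.]
placed blade yellow [570.4 200.7] [ 13.7 153.4] ang 1.8 z 19.2 [326. 185.]
yellow side band [572.6 218.5] [ 12.1 167.3] yaw 2.2 z 5.0 place [574.  182.6]
(array([512.1819458 ,  10.52099991]), [16.85802459716797, 142.91851806640625], np.float32(84.4485), np.float64(45.93092387580248), (np.float64(74.05061082024433), np.float64(95.93106457242583)))
(array([509.95236206,   4.32373047]), [10.851059913635254, 147.72560119628906], np.float32(85.19383), np.float64(45.20018315215833), (np.float64(263.38709677419354), np.float64(190.79032258064515)))
((576.9478149414062, 72.74694061279297), (183.19723510742188, 309.0478820800781), 2.6165833473205566) 2098
tool shift m [ 0.0493 -0.1764  0.0223] rz 98.2
```

View pics/w4.png

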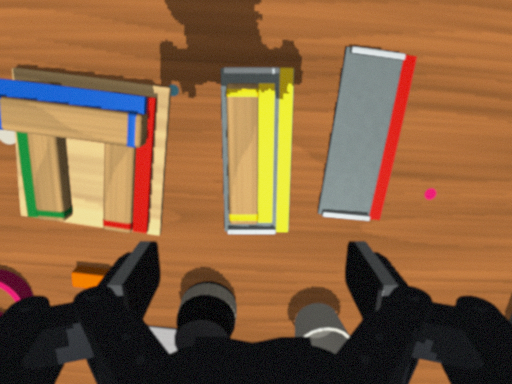

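Yellow lies between its stops at (258,152), blade beside its band, and measures within 2 mm of centre. Now blue.

```bash
python3 -m inch '[[1,0.005,-0.018,0,0,0,7],[1,0.01,-0.036,0,0,0,14],[1,0.015,-0.054,0,0,0,21],[1,0.02,-0.072,0,0,0,28],[1,0.025,-0.09,0,0,0,35],[1,0.03,-0.108,0,0,0,42],[1,0.035,-0.126,0,0,0,49],[1,0.04,-0.144,0,0,0,56],[1,0.045,-0.16,0,0,0,63],[1,0.049,-0.17,0,0,0,70],[1,0.05,-0.1764,0,0,0,77],[1,0.05,-0.1764,0,0,0,84]]'
python3 -m inch '[[1,0,0,0.02,0,0,7],[1,0,0,0.04,0,0,14.2],[1,0,0,0.055,0,0,14.2],[1,0,0,0.06,0,0,14.2],[1,0,0,0.06,0,0,14.2]]'
python3 - <<'E'
from h import *
d=grab("wrist"); b=blade(d,"blue",42,49.5,46); print(b)
go(527.2,4,201,84.5)
E
```

```text
clock: 9.17
tcp_pos: [527.1, 1.9, 373.7]
tcp_rot: [-3.137, 0.001, 1.713]
wrist_force: [0.3, -0.5, -0.1]
opening: 1.004
gripper_force: 0.0
clock: 9.58
tcp_pos: [526.7, 4.4, 312.6]
tcp_rot: [-3.135, 0.001, 1.475]
wrist_force: [-0.4, 0.2, -0.6]
opening: 1.001
gripper_force: 0.0
(array([511.97625732,   6.1615448 ]), [15.684218406677246, 148.2538604736328], np.float32(84.47703), np.float64(45.945098948045846), (np.float64(235.17906008328376), np.float64(176.81350386674598)))
tool shift m [-4.000e-04  1.000e-04  1.132e-01] rz 0.0
```

```bash
python3 -m inch '[[1,0,0.0005,0.02,0,0,0],[1,0,0.0005,0.045,0,0,0],[1,0,0.0005,0.07,0,0,0],[1,0,0.0005,0.09,0,0,0],[1,0,0.0005,0.1,0,0,0],[1,0,0.0005,0.107,0,0,0],[1,0,0.0005,0.1115,0,0,0],[1,0,0.0005,0.1115,0,0,0]]'
python3 -m inch '[[-1,0,0,0,0,0,0],[-1,0,0,0,0,0,0],[-1,0,0,0,0,0,0],[-1,0,0,0,0,0,0],[-1,0,0,0,0,0,0],[-1,0,0,0,0,0,0],[-1,0,0,0,0,0,0],[-1,0,0,0,0,0,0]]'
python3 -m inch '[[-1,0,0,-0.005,0,0,0],[-1,0,0,-0.015,0,0,0],[-1,0,0,-0.03,0,0,0],[-1,0,0,-0.05,0,0,0],[-1,0,0,-0.075,0,0,0],[-1,0,0,-0.1,0,0,0],[-1,0,0,-0.12,0,0,0],[-1,0,0,-0.135,0,0,0],[-1,0,0,-0.145,0,0,0],[-1,0,0,-0.15,0,0,0],[-1,0,0,-0.15,0,0,0]]'
python3 - <<'E'
from h import *
held("blue")
d=grab("wrist")
for c in("red","green"): print(c,blade(d,c,19,28,24))
s=grab("scene")
for c in("red","green"): print(c,blade(s,c,19,28,24))
go(503,-315.5,352,-2)
E
```

```text
clock: 10.3
tcp_pos: [529.0, 4.4, 204.2]
tcp_rot: [3.141, -0.0, 1.475]
wrist_force: [-0.1, 0.5, 0.1]
opening: 0.999
gripper_force: 0.0
clock: 10.97
tcp_pos: [529.7, 4.4, 205.4]
tcp_rot: [3.139, -0.0, 1.475]
wrist_force: [-0.6, 0.7, 5.6]
opening: 0.544
gripper_force: 62.5
clock: 11.88
tcp_pos: [528.7, 4.4, 355.0]
tcp_rot: [3.14, -0.0, 1.475]
wrist_force: [1.0, 0.0, -1.2]
opening: 0.54
gripper_force: 61.8
held blue front x 71.3 y range [-23.3  16.5] blade top z 158.5 band top z 151.3
red (array([624.08258057,  63.88925171]), [15.377252578735352, 72.1125259399414], np.float32(173.61328), np.float64(24.021255587497404), (np.float64(351.8096699923254), np.float64(96.30237912509594)))
green (array([613.41760254, -61.57013321]), [12.699373245239258, 67.10127258300781], np.float32(178.45427), np.float64(24.01467562230092), (np.float64(341.86168741355465), np.float64(224.24066390041494)))
red (array([588.3536377 ,  68.52387238]), [14.591227531433105, 151.33935546875], np.float32(172.9277), np.float64(23.381282504461566), (np.float64(296.0387096774194), np.float64(204.16774193548386)))
green (array([575.44152832, -60.07759094]), [17.63178253173828, 150.2078399658203], np.float32(178.46303), np.float64(23.218679908806962), (np.float64(257.78205128205127), np.float64(219.02136752136752)))
tool shift m [-0.3208  0.0058  0.0008] rz 86.5
```

```bash
python3 -m inch '[[-1,-0.015,0,0,0,0,7],[-1,-0.04,0.001,0,0,0,14],[-1,-0.07,0.002,0,0,0,21],[-1,-0.1,0.003,0,0,0,28],[-1,-0.13,0.004,0,0,0,35],[-1,-0.16,0.005,0,0,0,42],[-1,-0.19,0.0055,0,0,0,49],[-1,-0.22,0.0058,0,0,0,56],[-1,-0.25,0.0058,0,0,0,63],[-1,-0.28,0.0058,0,0,0,70],[-1,-0.305,0.0058,0,0,0,77],[-1,-0.3208,0.0058,0,0,0,84]]'
python3 -m inch '[[-1,0,0,0,0,0,2.5],[-1,0,0,0,0,0,2.5],[-1,0,0,0,0,0,2.5],[-1,0,0,0,0,0,2.5]]'
python3 - <<'E'
from h import *
go(503,-315.5,352,-2)
d=grab("wrist"); save(d,"w5.png"); m=mask(d,"green")
for k in comps(m,200):
    P,s,a=rect(d,k,5); v,u=np.nonzero(k); print(u.mean(),v.mean(),P,s,a,np.median(depth(d,np.c_[u,v])[:,2]))
E
```

```text
clock: 13.03
tcp_pos: [501.9, -319.0, 352.6]
tcp_rot: [3.14, 0.003, -0.001]
wrist_force: [-0.8, -0.9, -1.7]
opening: 0.543
gripper_force: 61.8
clock: 13.37
tcp_pos: [504.0, -314.2, 353.0]
tcp_rot: [-3.14, 0.002, -0.032]
wrist_force: [0.0, -0.1, -1.2]
opening: 0.545
gripper_force: 61.8
tool shift m [-0.0009  0.0013  0.001 ] rz 0.2
96.49758029036515 118.23933128024638 [ 549.49267578 -161.93531799] [13.136176109313965, 182.9324951171875] 6.165255 5.628592598702072
```

View pics/w5.png

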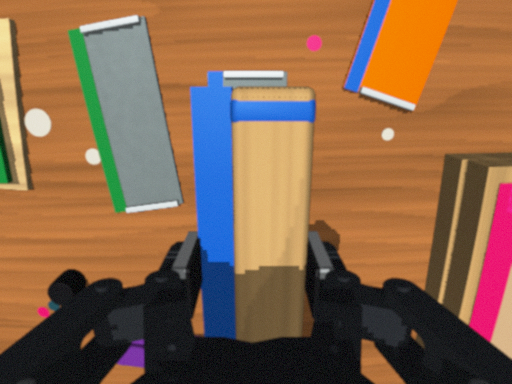

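Run:
```python
from h import *
np.set_printoptions(precision=1,suppress=True)
d=grab("wrist"); print(d["color"][76,200:296:4].tolist()); print(d["color"][64:84,255].tolist())
for uv in [(208,76),(222.5,76),(286,76),(254,70.5)]: print(uv,plane(d,uv,12),plane(d,uv,5))
print(bot.sense()["tcp_pos"])
```

```text
[[186, 117, 62], [187, 120, 65], [96, 136, 223], [59, 134, 236], [60, 133, 236], [56, 130, 235], [213, 222, 222], [226, 232, 234], [229, 234, 235], [227, 233, 232], [224, 230, 230], [226, 233, 233], [228, 232, 233], [224, 231, 232], [226, 231, 232], [224, 230, 231], [225, 230, 232], [224, 228, 230], [225, 231, 231], [223, 230, 231], [223, 228, 229], [149, 162, 159], [191, 126, 75], [198, 127, 68]]
[[188, 119, 62], [194, 124, 67], [195, 125, 70], [194, 121, 66], [190, 120, 62], [188, 121, 74], [197, 157, 134], [225, 219, 215], [238, 241, 242], [241, 244, 245], [240, 243, 244], [235, 241, 241], [226, 232, 233], [180, 188, 188], [119, 124, 124], [100, 111, 111], [131, 141, 143], [147, 159, 158], [146, 158, 159], [149, 163, 163]]
(208, 76) [[ 591.9 -276.2   12. ]] [[ 592.2 -275.3    5. ]]
(222.5, 76) [[ 591.4 -289.7   12. ]] [[ 591.7 -289.1    5. ]]
(286, 76) [[ 589.5 -348.4   12. ]] [[ 589.7 -349.1    5. ]]
(254, 70.5) [[ 595.2 -319.    12. ]] [[ 595.6 -319.     5. ]]
[ 504.1 -314.3  353.5]
```

```bash
python3 -m inch '[[-1,0,0.0017,0.02,0,0,0],[-1,-0.0005,0.0017,0.05,0,0,0],[-1,-0.0005,0.0017,0.08,0,0,0],[-1,-0.0005,0.0017,0.11,0,0,0],[-1,-0.0005,0.0017,0.135,0,0,0],[-1,-0.0005,0.0017,0.15,0,0,0],[-1,-0.0005,0.0017,0.16,0,0,0],[-1,-0.0005,0.0017,0.166,0,0,0],[-1,-0.0005,0.0017,0.17,0,0,0],[-1,-0.0005,0.0017,0.1725,0,0,0],[-1,-0.0005,0.0017,0.1725,0,0,0]]'
python3 -m inch '[[-1,0,0,0.0008,0,0,0],[-1,0,0,0.0015,0,0,0],[-1,0,0,0.0015,0,0,0]]'
```

```text
clock: 14.38
tcp_pos: [503.6, -317.4, 182.2]
tcp_rot: [3.141, -0.001, -0.035]
wrist_force: [0.1, 0.2, -1.8]
opening: 0.546
gripper_force: 61.8
clock: 14.63
tcp_pos: [503.4, -317.4, 180.7]
tcp_rot: [3.141, -0.001, -0.035]
wrist_force: [0.4, 0.8, -0.6]
opening: 0.543
gripper_force: 61.8
```

```bash
python3 -m inch '[[-1,0,-0.0014,0.0005,0,0,0],[-1,0,-0.0014,0.001,0,0,0],[-1,0,-0.0014,0.001,0,0,0]]'
python3 -m inch '[[-1,0,0,0.0005,0,0,0],[-1,0,0,0.001,0,0,0],[-1,0,0,0.001,0,0,0]]'
```

```text
clock: 14.88
tcp_pos: [503.4, -315.7, 179.5]
tcp_rot: [-3.141, -0.0, -0.035]
wrist_force: [-0.9, 0.2, 0.6]
opening: 0.542
gripper_force: 62.0
clock: 15.13
tcp_pos: [503.4, -315.9, 179.4]
tcp_rot: [-3.141, -0.0, -0.035]
wrist_force: [-2.2, 1.9, 7.7]
opening: 0.542
gripper_force: 62.8
```

```bash
python3 -m inch '[[0.3,0,0,0,0,0,0],[0.6,0,0,0,0,0,0],[1,0,0,0,0,0,0],[1,0,0,0,0,0,0],[1,0,0,0,0,0,0],[1,0,0,0,0,0,0],[1,0,0,0,0,0,0]]'
python3 -m inch '[[1,0,0,-0.01,0,0,0],[1,0,0,-0.03,0,0,0],[1,0,0,-0.06,0,0,0],[1,0,0,-0.09,0,0,0],[1,0,0,-0.12,0,0,0],[1,0,0,-0.15,0,0,0],[1,0,0,-0.18,0,0,0],[1,0,0,-0.2,0,0,0],[1,0,0,-0.2,0,0,0]]'
python3 - <<'E'
from h import *
d=grab("wrist"); placed("blue",d); rest("blue")
m=mask(d,"blue",)
for k in comps(m,200):
    P,s,a=rect(d,k,5); v,u=np.nonzero(k); print(u.mean(),v.mean(),P,s,a,np.median(depth(d,np.c_[u,v])[:,2]))
go(576,-44,350,-1.5)
E
```

```text
clock: 15.72
tcp_pos: [503.2, -315.8, 177.9]
tcp_rot: [-3.142, 0.0, -0.035]
wrist_force: [0.3, 0.5, 1.0]
opening: 0.999
gripper_force: 0.0
clock: 16.47
tcp_pos: [504.5, -317.4, 385.0]
tcp_rot: [3.137, -0.011, -0.035]
wrist_force: [0.2, -0.7, 1.2]
opening: 1.0
gripper_force: 0.0
placed blade blue [ 504.1 -300.3] [ 15.6 149.1] ang 177.9 z 19.9 [234. 167.]
blue scene band [-1084.9  -169.7] [173.8 564.5] yaw -3.7 z -21.8 place [-1087.2  -205.6]
blue scene band [-319.3 -293.5] [ 31.7 150. ] yaw -1.4 z -499.8 place [-320.1 -329.5]
blue scene band [ 662.9 -439.4] [ 12.6 182.6] yaw -18.4 z 5.3 place [ 651.5 -473.6]
blue side band [ 509.3 -280.8] [  9.3 155.8] yaw -2.3 z 5.1 place [ 507.8 -316.7]
351.78494623655916 46.19713261648746 [ 622.46417236 -426.40139771] [12.100177764892578, 99.4762191772461] 161.47394 5.9847270882789045
215.95805592543275 166.93608521970705 [ 503.96231079 -279.05056763] [14.152034759521484, 181.5775909423828] 178.19278 5.5386604393483205
237.89342033713976 166.4567699836868 [ 500.28964233 -316.03268433] [50.32754898071289, 155.8371124267578] 178.4099 20.086204831690754
tool shift m [ 0.0637 -0.274   0.0282] rz -0.5
```

Blue is placed 21 mm from its band against an ideal of 20, and centred. Next, green.

```bash
python3 -m inch '[[1,0.005,-0.02,0,0,0,-0.5],[1,0.012,-0.05,0,0,0,-0.5],[1,0.02,-0.085,0,0,0,-0.5],[1,0.028,-0.12,0,0,0,-0.5],[1,0.036,-0.155,0,0,0,-0.5],[1,0.044,-0.19,0,0,0,-0.5],[1,0.052,-0.225,0.01,0,0,-0.5],[1,0.06,-0.255,0.025,0,0,-0.5],[1,0.0637,-0.27,0.04,0,0,-0.5],[1,0.0637,-0.274,0.05,0,0,-0.5],[1,0.0637,-0.274,0.05,0,0,-0.5],[1,0.0637,-0.274,0.05,0,0,-0.5]]'
python3 - <<'E'
from h import *
d=grab("wrist"); save(d,"w6.png"); 
for c in("green","red"): print(c,blade(d,c,19,28,24))
go(576,-44,182,-1.5)
E
```

```text
clock: 17.62
tcp_pos: [575.3, -45.7, 326.3]
tcp_rot: [3.14, 0.004, -0.028]
wrist_force: [0.6, -0.7, 0.4]
opening: 1.001
gripper_force: 0.0
green (array([574.02227783, -59.87677002]), [15.22067928314209, 147.38888549804688], np.float32(178.29701), np.float64(23.924172375585226), (np.float64(267.09050445103856), np.float64(169.10126112759644)))
red (array([586.85766602,  68.86282349]), [13.76051139831543, 148.65835571289062], np.float32(173.83449), np.float64(24.017422866155705), (np.float64(120.40210355987055), np.float64(159.36124595469255)))
tool shift m [ 0.0004 -0.0029  0.1456] rz -0.2
```

View pics/w6.png

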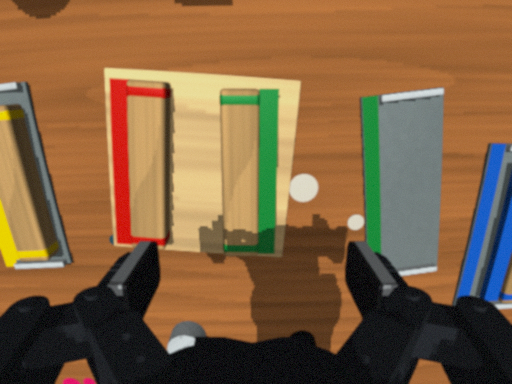

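```bash
python3 -m inch '[[1,-0.0008,-0.0018,0.02,0,0,0],[1,-0.0008,-0.0018,0.05,0,0,0],[1,-0.0008,-0.0018,0.08,0,0,0],[1,-0.0008,-0.0018,0.105,0,0,0],[1,-0.0008,-0.0018,0.12,0,0,0],[1,-0.0008,-0.0018,0.13,0,0,0],[1,-0.0008,-0.0018,0.137,0,0,0],[1,-0.0008,-0.0018,0.141,0,0,0],[1,-0.0008,-0.0018,0.1425,0,0,0],[1,-0.0008,-0.0018,0.1425,0,0,0]]'
python3 -m inch '[[-1,0,0,0,0,0,0],[-1,0,0,0,0,0,0],[-1,0,0,0,0,0,0],[-1,0,0,0,0,0,0],[-1,0,0,0,0,0,0],[-1,0,0,0,0,0,0],[-1,0,0,0,0,0,0],[-1,0,0,0,0,0,0]]'
```

```text
clock: 18.5
tcp_pos: [576.2, -42.8, 186.4]
tcp_rot: [3.142, -0.002, -0.027]
wrist_force: [0.4, 0.1, -0.9]
opening: 1.004
gripper_force: 0.0
clock: 19.17
tcp_pos: [576.4, -42.2, 186.7]
tcp_rot: [-3.141, -0.002, -0.026]
wrist_force: [0.1, 0.5, 5.8]
opening: 0.544
gripper_force: 62.4
```

Grip is rather high on the blade; reopen, go 4 mm lower, regrip and lift.

```bash
python3 -m inch '[[0.5,0,0,0,0,0,0],[0.5,0,0,0,0,0,0],[0.5,-0.001,0,0.002,0,0,0],[0.5,-0.0015,0,0.004,0,0,0],[0.5,-0.0015,0,0.004,0,0,0],[-1,-0.0015,0,0.004,0,0,0],[-1,-0.0015,0,0.004,0,0,0],[-1,-0.0015,0,0.004,0,0,0],[-1,-0.0015,0,0.004,0,0,0],[-1,-0.0015,0,0.004,0,0,0]]'
python3 -m inch '[[-1,0,0,-0.005,0,0,0],[-1,0,0,-0.015,0,0,0],[-1,0,0,-0.03,0,0,0],[-1,0,0,-0.05,0,0,0],[-1,0,0,-0.075,0,0,0],[-1,0,0,-0.1,0,0,0],[-1,0,0,-0.12,0,0,0],[-1,0,0,-0.135,0,0,0],[-1,0,0,-0.145,0,0,0],[-1,0,0,-0.15,0,0,0],[-1,0,0,-0.15,0,0,0]]'
python3 - <<'E'
from h import *
held("green"); go(553,-198,333,186)
E
```

```text
clock: 20.0
tcp_pos: [574.1, -42.4, 181.5]
tcp_rot: [3.142, -0.0, -0.026]
wrist_force: [0.1, 0.3, -0.9]
opening: 0.545
gripper_force: 61.6
clock: 20.92
tcp_pos: [574.5, -42.4, 333.0]
tcp_rot: [-3.141, -0.002, -0.026]
wrist_force: [-0.2, 0.3, -1.2]
opening: 0.546
gripper_force: 61.6
held green front x 74.5 y range [-18.2  24.2] blade top z 156.2 band top z 148.8
tool shift m [-0.0169  0.1561 -0.0013] rz 172.5
```

```bash
python3 -m inch '[[-1,-0.002,0.015,0,0,0,-7],[-1,-0.004,0.03,0,0,0,-14],[-1,-0.006,0.045,0,0,0,-21],[-1,-0.008,0.06,0,0,0,-28],[-1,-0.009,0.075,0,0,0,-35],[-1,-0.01,0.09,0,0,0,-42],[-1,-0.012,0.105,0,0,0,-49],[-1,-0.013,0.12,0,0,0,-56],[-1,-0.014,0.135,0,0,0,-63],[-1,-0.015,0.147,0,0,0,-70],[-1,-0.0165,0.154,0,0,0,-77],[-1,-0.0169,0.156,0,0,0,-84]]'
python3 -m inch '[[-1,0,0,0,0,0,-7],[-1,0,0,0,0,0,-14],[-1,0,0,0,0,0,-21],[-1,0,0,0,0,0,-28],[-1,0,0,0,0,0,-35],[-1,0,0,0,0,0,-42],[-1,0,0,0,0,0,-49],[-1,0,0,0,0,0,-56],[-1,0,0,0,0,0,-63],[-1,0,0,0,0,0,-70],[-1,0,0,0,0,0,-77],[-1,0,0,0,0,0,-84]]'
python3 -m inch '[[-1,0,0,0,0,0,-7],[-1,0,0,0,0,0,-14],[-1,0,0,0,0,0,-19.5],[-1,0,0,0,0,0,-19.5],[-1,0,0,0,0,0,-19.5]]'
python3 - <<'E'
from h import *
d=grab("wrist"); save(d,"w7.png"); go(553,-197.8,181,186.1)
E
```

```text
clock: 21.97
tcp_pos: [551.8, -200.1, 329.5]
tcp_rot: [-3.138, 0.001, 1.443]
wrist_force: [-1.6, -0.4, -1.3]
opening: 0.55
gripper_force: 61.7
clock: 22.97
tcp_pos: [552.4, -197.7, 329.5]
tcp_rot: [3.141, -0.004, 2.912]
wrist_force: [-0.6, 0.3, -1.8]
opening: 0.544
gripper_force: 61.7
clock: 23.38
tcp_pos: [552.5, -197.8, 330.0]
tcp_rot: [3.14, -0.003, -3.039]
wrist_force: [-0.5, 0.3, -0.8]
opening: 0.545
gripper_force: 61.7
tool shift m [-0.0006 -0.0002  0.1493] rz -0.2
```

View pics/w7.png

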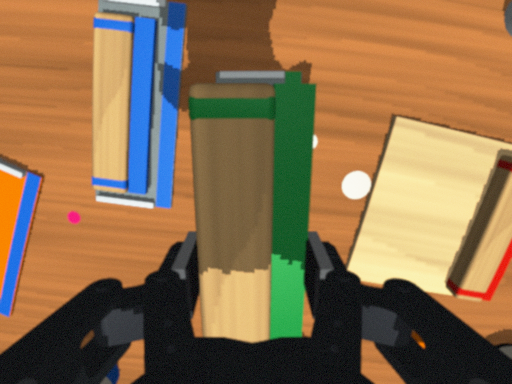

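Green hovers over its rest. The end stop (columns 217-285, row 77) is centred on the squeegee and the blade is on the band side. Lowering.

```bash
python3 -m inch '[[-1,-0.001,0,0.02,0,0,0],[-1,-0.001,0,0.05,0,0,0],[-1,-0.001,0,0.08,0,0,0],[-1,-0.001,0,0.105,0,0,0],[-1,-0.001,0,0.125,0,0,0],[-1,-0.001,0,0.137,0,0,0],[-1,-0.001,0,0.144,0,0,0],[-1,-0.001,0,0.148,0,0,0],[-1,-0.001,0,0.15,0,0,0],[-1,-0.001,0,0.15,0,0,0]]'
python3 -m inch '[[-1,0,0,0.0008,0,0,0],[-1,0,0,0.0015,0,0,0],[-1,0,0,0.0015,0,0,0]]'
```

```text
clock: 24.27
tcp_pos: [554.8, -197.9, 182.3]
tcp_rot: [-3.141, 0.001, -3.037]
wrist_force: [-1.0, 0.6, -0.5]
opening: 0.546
gripper_force: 61.7
clock: 24.52
tcp_pos: [554.6, -197.9, 180.9]
tcp_rot: [-3.141, 0.001, -3.037]
wrist_force: [0.2, 0.3, -0.2]
opening: 0.549
gripper_force: 61.7
```

```bash
python3 -m inch '[[-1,0,0,0.0008,0,0,0],[-1,0,0,0.0016,0,0,0],[-1,0,0,0.0024,0,0,0],[-1,0,0,0.0028,0,0,0],[-1,0,0,0.0028,0,0,0]]'
python3 -m inch '[[-1,0,0,0.0005,0,0,0],[-1,0,0,0.001,0,0,0],[-1,0,0,0.001,0,0,0]]'
```

```text
clock: 24.93
tcp_pos: [554.2, -197.8, 177.5]
tcp_rot: [-3.142, -0.0, -3.037]
wrist_force: [-1.5, -0.1, 0.9]
opening: 0.546
gripper_force: 62.0
clock: 25.18
tcp_pos: [554.3, -197.7, 177.5]
tcp_rot: [-3.142, -0.001, -3.037]
wrist_force: [-3.4, 0.4, 7.7]
opening: 0.549
gripper_force: 62.7
```

```bash
python3 -m inch '[[0.3,0,0,0,0,0,0],[0.6,0,0,0,0,0,0],[1,0,0,0,0,0,0],[1,0,0,0,0,0,0],[1,0,0,0,0,0,0],[1,0,0,0,0,0,0],[1,0,0,0,0,0,0]]'
python3 -m inch '[[1,0,0,-0.01,0,0,0],[1,0,0,-0.03,0,0,0],[1,0,0,-0.06,0,0,0],[1,0,0,-0.09,0,0,0],[1,0,0,-0.12,0,0,0],[1,0,0,-0.15,0,0,0],[1,0,0,-0.18,0,0,0],[1,0,0,-0.18,0,0,0]]'
python3 - <<'E'
from h import *
d=grab("wrist"); placed("green",d)
for k in comps(mask(d,"green"),200):
    P,s,a=rect(d,k,5); v,u=np.nonzero(k); print(u.mean(),v.mean(),P,s,a,np.median(depth(d,np.c_[u,v])[:,2]))
go(585.6,53,330,173.8)
E
```

```text
clock: 25.77
tcp_pos: [554.1, -197.7, 176.1]
tcp_rot: [3.141, -0.0, -3.037]
wrist_force: [-0.6, 0.1, 0.7]
opening: 1.003
gripper_force: 0.0
clock: 26.43
tcp_pos: [556.8, -198.2, 364.8]
tcp_rot: [-3.136, 0.013, -3.037]
wrist_force: [1.5, -0.3, 1.2]
opening: 0.998
gripper_force: 0.0
placed blade green [ 550.9 -182.7] [ 14.5 147.9] ang 5.8 z 20.0 [271. 152.]
290.24716329551063 146.27331031080413 [ 549.01580811 -162.1869812 ] [12.716842651367188, 180.7552947998047] 6.1577415 5.609076305815323
267.7532733224223 149.88788870703763 [ 555.79626465 -198.17723083] [48.536468505859375, 154.95350646972656] 5.7896323 20.128979130146767
tool shift m [-0.0555  0.2467  0.0313] rz 12.2
```

Green sits about 20.6 mm from its band (ideal 20) and is centred. Now red.

```bash
python3 -m inch '[[1,-0.005,0.02,0,0,0,2],[1,-0.012,0.05,0,0,0,4],[1,-0.02,0.08,0,0,0,6],[1,-0.026,0.11,0,0,0,8],[1,-0.032,0.14,0,0,0,10],[1,-0.039,0.17,0,0,0,12.2],[1,-0.046,0.2,0.01,0,0,12.2],[1,-0.052,0.225,0.02,0,0,12.2],[1,-0.055,0.24,0.028,0,0,12.2],[1,-0.0555,0.2467,0.031,0,0,12.2],[1,-0.0555,0.2467,0.031,0,0,12.2],[1,-0.0555,0.2467,0.031,0,0,12.2]]'
python3 - <<'E'
from h import *
d=grab("wrist"); save(d,"w8.png"); b=blade(d,"red",19,28,24); print(b)
P=b[0]; r=np.radians(float(b[2])); c=P+16*np.array([-np.sin(r),np.cos(r)]); print(c)
go(c[0],c[1],182,float(b[2]))
E
```

```text
clock: 27.48
tcp_pos: [583.2, 52.5, 324.7]
tcp_rot: [-3.14, -0.001, 3.033]
wrist_force: [1.2, -0.8, 0.3]
opening: 1.001
gripper_force: 0.0
(array([586.23352051,  67.94213104]), [15.55815601348877, 148.93014526367188], np.float32(173.73724), np.float64(23.999730453915845), (np.float64(271.6493967352732), np.float64(172.29843860894252)))
[584.48810948  52.03761784]
tool shift m [-0.0009  0.0009  0.1432] rz -0.1
```

View pics/w8.png

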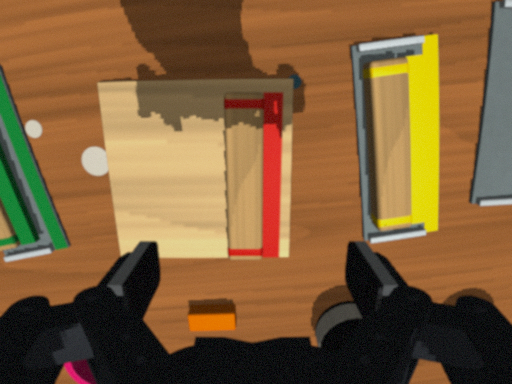

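```bash
python3 -m inch '[[1,-0.0009,-0.0005,0.02,0,0,0],[1,-0.0009,-0.0005,0.05,0,0,0],[1,-0.0009,-0.0005,0.08,0,0,0],[1,-0.0009,-0.0005,0.105,0,0,0],[1,-0.0009,-0.0005,0.12,0,0,0],[1,-0.0009,-0.0005,0.13,0,0,0],[1,-0.0009,-0.0005,0.137,0,0,0],[1,-0.0009,-0.0005,0.141,0,0,0],[1,-0.0009,-0.0005,0.143,0,0,0],[1,-0.0009,-0.0005,0.143,0,0,0],[1,-0.0009,-0.0005,0.143,0,0,0]]'
```

```text
clock: 28.45
tcp_pos: [585.1, 52.8, 183.3]
tcp_rot: [3.141, 0.002, 3.033]
wrist_force: [-0.6, -0.2, -0.2]
opening: 1.001
gripper_force: 0.0
```

```bash
python3 -m inch '[[-1,0,0,0.001,0,0,0],[-1,0,0,0.001,0,0,0],[-1,0,0,0.001,0,0,0],[-1,0,0,0.001,0,0,0],[-1,0,0,0.001,0,0,0],[-1,0,0,0.001,0,0,0],[-1,0,0,0.001,0,0,0],[-1,0,0,0.001,0,0,0]]'
python3 -m inch '[[-1,0,0,-0.005,0,0,0],[-1,0,0,-0.015,0,0,0],[-1,0,0,-0.03,0,0,0],[-1,0,0,-0.05,0,0,0],[-1,0,0,-0.075,0,0,0],[-1,0,0,-0.1,0,0,0],[-1,0,0,-0.12,0,0,0],[-1,0,0,-0.135,0,0,0],[-1,0,0,-0.145,0,0,0],[-1,0,0,-0.15,0,0,0],[-1,0,0,-0.15,0,0,0]]'
python3 - <<'E'
from h import *
held("red"); go(546.5,301.7,335,176.9)
E
```

```text
clock: 29.12
tcp_pos: [585.0, 52.8, 182.0]
tcp_rot: [3.141, 0.001, 3.033]
wrist_force: [-1.1, -0.0, 4.9]
opening: 0.546
gripper_force: 62.4
clock: 30.03
tcp_pos: [584.5, 52.9, 332.3]
tcp_rot: [3.141, 0.002, 3.034]
wrist_force: [0.3, 0.7, -0.9]
opening: 0.545
gripper_force: 61.6
held red front x 72.1 y range [-20.  23.] blade top z 157.0 band top z 149.8
tool shift m [ 0.0643  0.2434 -0.0039] rz -3.1
```

```bash
python3 -m inch '[[-1,0.005,0.02,0,0,0,-1],[-1,0.013,0.05,0,0,0,-2],[-1,0.021,0.08,0,0,0,-3.1],[-1,0.029,0.11,0,0,0,-3.1],[-1,0.037,0.14,0,0,0,-3.1],[-1,0.045,0.17,0,0,0,-3.1],[-1,0.053,0.2,0,0,0,-3.1],[-1,0.06,0.225,0,0,0,-3.1],[-1,0.0635,0.24,0,0,0,-3.1],[-1,0.0643,0.2434,0,0,0,-3.1],[-1,0.0643,0.2434,0,0,0,-3.1],[-1,0.0643,0.2434,0,0,0,-3.1]]'
python3 - <<'E'
from h import *
d=grab("wrist"); save(d,"w9.png"); go(546.5,301.7,180,176.9)
E
```

```text
clock: 31.08
tcp_pos: [547.0, 300.1, 329.9]
tcp_rot: [-3.139, -0.002, 3.086]
wrist_force: [0.2, -0.5, -0.6]
opening: 0.547
gripper_force: 61.7
tool shift m [0.0009 0.0027 0.1501] rz -0.2
```

View pics/w9.png

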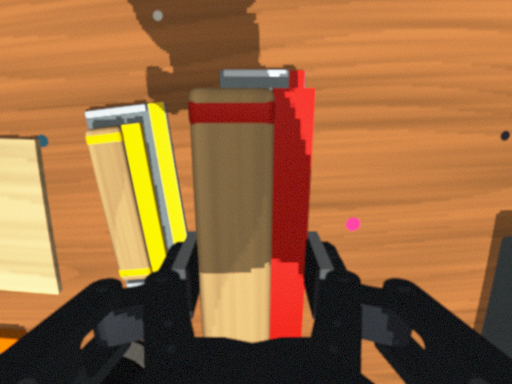

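Red hovers over its rest with the stop visible at columns 221-290, row 78, and the blade on the band side. Lowering.

```bash
python3 -m inch '[[-1,0.0005,0.0018,0.02,0,0,0],[-1,0.0005,0.0018,0.05,0,0,0],[-1,0.0005,0.0018,0.08,0,0,0],[-1,0.0005,0.0018,0.105,0,0,0],[-1,0.0005,0.0018,0.125,0,0,0],[-1,0.0005,0.0018,0.137,0,0,0],[-1,0.0005,0.0018,0.143,0,0,0],[-1,0.0005,0.0018,0.147,0,0,0],[-1,0.0005,0.0018,0.149,0,0,0],[-1,0.0005,0.0018,0.149,0,0,0],[-1,0.0005,0.0018,0.149,0,0,0]]'
```

```text
clock: 32.05
tcp_pos: [547.0, 303.9, 183.6]
tcp_rot: [3.14, 0.002, 3.087]
wrist_force: [0.5, -0.3, -1.3]
opening: 0.543
gripper_force: 61.7
```

```bash
python3 -m inch '[[-1,0,-0.002,0.001,0,0,0],[-1,0,-0.002,0.002,0,0,0],[-1,0,-0.002,0.003,0,0,0],[-1,0,-0.002,0.004,0,0,0],[-1,0,-0.002,0.004,0,0,0]]'
python3 -m inch '[[-1,0,0,0.0008,0,0,0],[-1,0,0,0.0015,0,0,0],[-1,0,0,0.0015,0,0,0]]'
```

```text
clock: 32.47
tcp_pos: [546.1, 301.5, 178.2]
tcp_rot: [-3.141, -0.0, 3.088]
wrist_force: [0.3, -0.0, -1.1]
opening: 0.547
gripper_force: 61.7
clock: 32.72
tcp_pos: [546.2, 301.7, 178.1]
tcp_rot: [-3.141, -0.0, 3.087]
wrist_force: [-2.6, -1.7, 6.7]
opening: 0.543
gripper_force: 62.8
```

```bash
python3 -m inch '[[0.3,0,0,0,0,0,0],[0.6,0,0,0,0,0,0],[1,0,0,0,0,0,0],[1,0,0,0,0,0,0],[1,0,0,0,0,0,0],[1,0,0,0,0,0,0],[1,0,0,0,0,0,0]]'
python3 -m inch '[[1,0,0,-0.01,0,0,0],[1,0,0,-0.03,0,0,0],[1,0,0,-0.06,0,0,0],[1,0,0,-0.09,0,0,0],[1,0,0,-0.12,0,0,0],[1,0,0,-0.15,0,0,0],[1,0,0,-0.18,0,0,0],[1,0,0,-0.18,0,0,0],[1,0,0,-0.18,0,0,0],[1,0,0,-0.18,0,0,0]]'
python3 - <<'E'
from h import *
d=grab("wrist"); placed("red",d)
for k in comps(mask(d,"red"),200):
    P,s,a=rect(d,k,5); v,u=np.nonzero(k); print(u.mean(),v.mean(),P,s,a,np.median(depth(d,np.c_[u,v])[:,2]))
save(grab("scene"),"end.png",s=1.5)
E
```

```text
clock: 33.3
tcp_pos: [546.2, 301.6, 176.6]
tcp_rot: [-3.142, -0.0, 3.088]
wrist_force: [0.5, 0.1, 0.1]
opening: 0.998
gripper_force: 0.0
clock: 34.13
tcp_pos: [546.0, 301.4, 357.2]
tcp_rot: [-3.141, 0.0, 3.088]
wrist_force: [0.4, -0.7, -0.2]
opening: 1.001
gripper_force: 0.0
placed blade red [546.7 316.7] [ 15.6 148.5] ang 176.9 z 20.0 [269. 162.]
288.42604765817583 157.44412489728842 [548.62390137 337.72772217] [14.60009479522705, 183.62669372558594] 176.7164 5.53882589075053
264.8366318819719 159.91939546599497 [549.43237305 300.18054199] [50.551273345947266, 155.75221252441406] 176.85622 20.161692087885502
```

View pics/end.png

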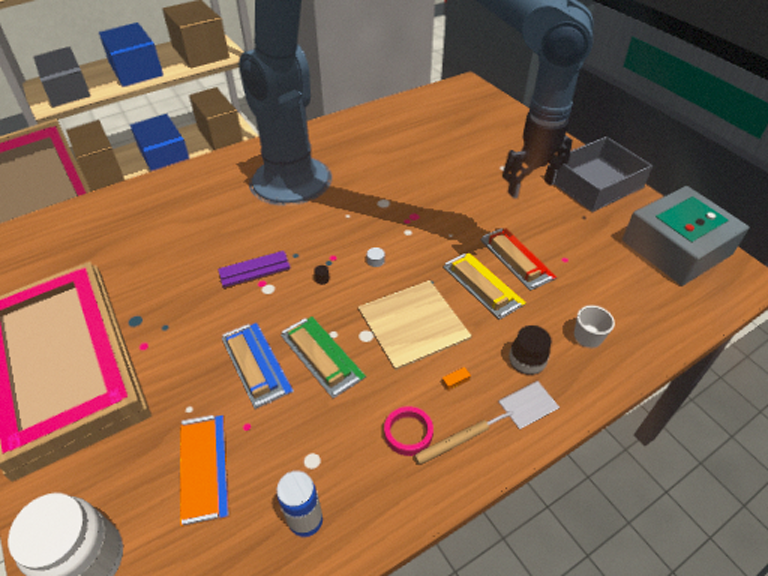

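All four squeegees lie on their own rests with the blade at the band. Jar (531,350) and tape (409,430) have not moved. The board is empty and the robot touches nothing.

```bash
python3 -c "
from workcell import bot
print(bot.finish_job())"
```

```text
the job is handed in; nothing more can be done
None
```

The job is handed in: all four squeegees were set down on the rests of their own colour with the blades facing the bands, each within about 2 mm of centre by the camera; the jar and tape were left where they stood, and the hand-in gave no verdict.

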